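# Clear the jammed token and grease its lane

## Task

The larger of the two tokens lying on the rails under the coin mechanism's propped lid is oversize and has jammed its lane: take it out and drop it in the wire reject basket. Then take the applicator from its stand, dip its grey felt head well into the grease pot, dab the head on the bare rail where that token lay, and drop the used applicator in the basket too. Leave the smaller token on its rail and everything else on the counter where it is.

Things in the scene. Friction and masses are not known exactly. Their poses are not given: they have to be found in the camera images.
- coin_mech: Grey enamel coin mechanism, 180 (x) x 210 x 120 mm, fixed; origin centred on its underside, front towards -x (which looks about to world +y). Its front half is a bed sloping up towards +x at 35 degrees (bed normal here: -0.574, 0, 0.819). On the bed two dark steel rails run up the slope, 24 mm wide, 14 mm high, 90 mm apart, each with a stop lip 5 mm higher at its lower end.
- lid_edge (a point): Middle of the front edge of the mechanism's fixed, propped-open lid (206 mm wide, 4 mm thick), at x -28, z 252 mm of coin_mech. The lid leans from the back top edge (x +84, z 124 mm) forward over the bed at 49 degrees, so a vertical gripper would run into it; come in square to the bed.
- lane_left (a point): Point on the top face of the left (+y) rail, at x -53, y +45, z 66 mm of coin_mech, under the resting token's middle (23 mm up from the lip). Axes as coin_mech, not tilted. The top face runs from 23 mm below to 61 mm up the slope from here; the bed is 14 mm below it.
- lane_right (a point): The same point on the right (-y) rail, at y -45 mm of coin_mech.
- token_big: Oversize nickel token, plain disc 44 mm across, 6 mm thick, 75 g; origin at the centre of its underside, z its axis. It starts on one of the two rails, overhanging it 10 mm at each side, lying against the lip.
- token_small: Good nickel token, disc 34 mm across, 6 mm thick; origin at the centre of its underside, z its axis. It lies on the other rail, up to 6 mm down the slope from the lane point, and stays there.
- basket: Wire reject basket, open on top, 200 (x) x 170 (y) x 100 mm high, walls 4 mm, loose, 0.9 kg; origin at the centre of its underside.
- basket_in (a point): Centre of the basket's inner floor, 3 mm above the counter; axes as the basket.
- stand: Black block 60 x 60 x 50 mm high, fixed, with an upright round hole of 20 mm, 42 mm deep, in which the applicator stands; origin at the centre of its underside.
- applicator: Disposable applicator stick, 130 mm long, 30 g, standing loosely upright in the stand: cylindrical felt head 16 mm across and 18 mm long at the bottom, neck, then a round wooden handle 13 mm across from 30 to 130 mm. Origin at the centre of the head's end face, z along the stick to the handle's end.
- applicator_tip (a point): Centre of the head's flat end face (same as the applicator's origin).
- applicator_grip (a point): Point on the stick's axis in the handle, 100 mm from the head's end face and 30 mm from the handle's end.
- pot: Open round steel grease pot, 45 mm high, 68 mm across at the mouth and 54 mm at the foot, wall 3 mm, inner floor 4 mm up, loose, 0.35 kg; origin at the centre of its underside.
- pot_rim (a point): Centre of the pot's mouth, 45 mm above its underside.
- token_spare: Bystander: nickel token 34 mm across lying on the counter.
- faceplate: Bystander: flat steel lock faceplate 30 x 150 x 5 mm.
- gauge_block: Bystander: aluminium gauge block 45 x 60 x 28 mm.
- spanner: Bystander: red spanner 180 mm long.
- screwdriver: Bystander: screwdriver 200 mm long.
- tin: Bystander: aluminium can 60 mm across, 80 mm high.
Things that resemble listed ones, but are neither listed nor needed, are in the scene too. What is shaped like the token_big but blue is not meant.

How it is judged:
By the outcome, as a careful person would: the job done as asked, in the order asked, and still so for the second after the job is handed in, with the robot touching nothing.
It also fails if it takes over 72 s, if anything falls off the work surface, if the arm or the gripper's body presses on something with over 40 N, if the wrist force passes 120 N, or if a joint passes its speed limit or range.

## Robot

A 6-joint arm with a two-finger parallel gripper is mounted at the origin on the work surface. World frame = base frame: x ahead of the robot, y to its left, z up, the work surface at z = 0. Lengths are in m, angles in rad, forces in N, time in s.
With the tool pointing down it reaches from about 0.35 to 0.85 m from the base axis. Payload 8.1 kg.
Tool frame: the origin (TCP) lies on the centre line of the jaws, within the pads' length; the fingertips stand robot.tips_ahead ahead of it and the grasp point (between the pads) lies 6 mm ahead of it (robot.tips_ahead is the distance from the TCP to the fingertips, in m); z points along the fingers, y is the line along which they close (so a half turn about z gives the same grasp; the last joint's range is limited). The gripper opens to 93 mm and grips with 3 to 60 N. Pads are 15 mm wide; open, the fingers measure 128 mm over their backs; the gripper's body (75 mm by 188 mm) begins 65 mm behind the grasp point.
Start: joints at [1.04, 0.13, 1.488, -0, 1.523, -0.085], TCP at [0.259, 0.541, 0.244] pointing down, gripper open.
Joint ranges: [-2.96, 2.96], [-0.89, 2.26], [0.02, 2.5], [-1.34, 4.48], [0, 2.73], [-2.66, 2.66]. Speed limits (rad/s): [2.39, 2.39, 2.79, 3.14, 3.14, 3.14].

## Interface

Orientations are given as a rotation vector (axis times angle).
In Python, from plant import robot gives the robot as it stands.
- The arm moves only by the tool apply_moves, never from a script. Its arguments are lists of equal length, an entry for each row: "delta_pos": the shift along the tool's x, y, z in cm, a list of three; "twist": the turn about the tool's z in rad. A call has 1 to 8 rows; each row shifts and turns the commanded pose from where the row before left it, along the tool's axes as they then stand; what a row does not reach is not made up. A row lasts 1/8 s, in which the tool goes at most 62.5 mm and 10.7 degrees, less where a joint would pass 70% of its speed; a pose out of reach is approached as far as the arm can. A call with a gripper value outside its range is refused whole. "gripper" is the finger opening in cm, from 0 to 9.3, set as the call begins (left out, the last holds). The fingers move at their own pace and stop on an object; "squeeze" is the grip in N (left out, the last holds). Time passes only in rows, so rows that do not move let the fingers close. It gives the time, the measured TCP pose, the force, the opening and the grip force at its end, in the units of the state.
- robot.read_state(): the state, without advancing time (a new reading comes with each control period).
- robot.read_camera(name): name is "scene" or "top"; returns a dict with "frame" (480x640x3 uint8, red, green, blue), "vertical_fov" (degrees; the focal length in pixels is half the picture's height over the tangent of half this angle, whatever the lens; pixels are square), "cx", "cy" (the principal point, pixels), "R" (3x3) and "t" (3): a world point X has camera coordinates R X + t. Camera axes: x right, y down, z forward; pixel columns grow to the right and rows downward; lengths in m; the calibration is good to about 2 mm. A picture is of the moment at which its call begins. There is no depth.
- robot.close_job(): hands the job in; it is judged then, once.
The state is a dict: "t": time; "q": joint angles; "dq": joint speeds; "joint_torque": joint torques, N m; "tool_pos": TCP position; "orientation": TCP orientation; "force": force on the tool from outside, world axes, zero at the start; "wrist_torque": the same for the moment, N m; "opening": finger opening in m; "gripper_force": force on a finger pad.
Only numpy, scipy, OpenCV 4.12 (cv2) and the standard library are available. Lean on these libraries where they do the work, as an engineer would, in place of code of your own. Each camera call takes 0.05 s, during which the arm holds its last target. There are 200 camera calls.

## Working session

There is one attempt and no reset: what is moved stays moved. The work goes in short steps, Python scripts to look and compute and a tool call to move; the robot and the scene stay as the last step left them, time stands still between calls to the robot, and variables do not carry over. Pictures are saved under pics/ and viewed, at most 11 in all, crops included, and the job is handed in when it is done.

Besides the shell and the picture viewer there is one more tool, called after "Emit:" as name(argument=value, ...), one argument or row to a line, values as JSON. apply_moves: Moves the arm, as the interface text tells. Its arguments: {"type":"object","properties":{"delta_pos":{"type":"array"},"twist":{"type":"array"},"gripper":{"type":"number"},"squeeze":{"type":"number"}},"required":["delta_pos","twist"]}

```bash
ls; mkdir -p pics
python3 - <<'E'
from plant import robot
import cv2,numpy as np,pickle
for n in("scene","top"):
    c=robot.read_camera(n);pickle.dump(c,open(n+".pkl","wb"))
    cv2.imwrite(f"pics/{n}0.png",c["frame"][:,:,::-1])
    print(n,c["vertical_fov"],c["cx"],c["cy"],c["R"],c["t"])
print(robot.read_state(),robot.tips_ahead)
E
```

```text
pics
scene 49.69912171718596 322.39507772981676 238.63534129672627 [[-0.89237144  0.45108761  0.01389928]
 [ 0.36552699  0.74048742 -0.56397553]
 [-0.26469461 -0.49819509 -0.82567452]] [ 0.50683866 -0.13973156  1.32878457]
top 54.02392762647477 318.6029276959383 244.7045550704771 [[-0.02253785 -0.99963582 -0.01484181]
 [-0.99337197  0.0240654  -0.11239653]
 [ 0.11271277  0.01221027 -0.99355259]] [0.05855539 0.60584955 1.0497333 ]
{'t': 0.1, 'q': array([ 1.03959877e+00,  1.31131546e-01,  1.48916388e+00, -1.63512638e-05,
        1.52300412e+00, -8.54103150e-02]), 'dq': array([ 6.89689064e-05, -8.53519850e-04, -3.22021117e-03, -4.15208725e-04,
       -7.38002056e-04,  2.31738646e-04]), 'joint_torque': array([ 5.49087617e-04, -5.61333990e+01, -4.93098092e+01,  7.68760568e-02,
        2.90470873e-02, -5.23310018e-05]), 'tool_pos': array([0.25844988, 0.54095591, 0.24266846]), 'orientation': array([-6.94344666e-01, -3.06338490e+00,  2.56213257e-03]), 'force': array([ 0.24994865, -0.08097161, -0.0061325 ]), 'wrist_torque': array([ 0.05302379, -0.0172739 , -0.00198953]), 'gripper_force': 0.0, 'opening': 0.0930012760490794} 0.025
```

View pics/scene0.png

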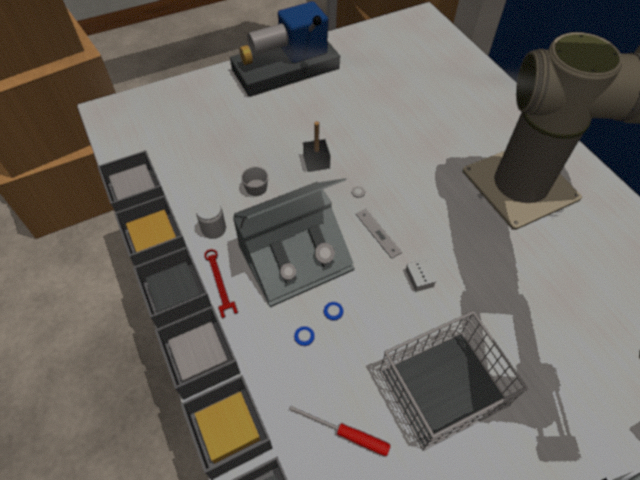

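View pics/top0.png

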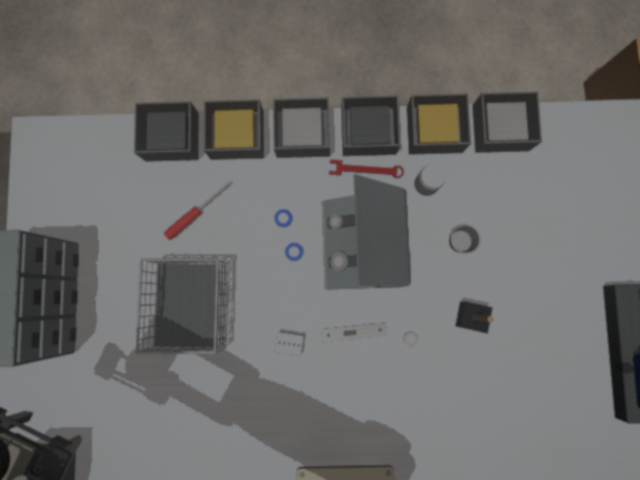

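The scene view shows the mechanism at (293,240), with discs at (288,271) and (324,253), the stick and stand at (316,145), the pot at (255,181) and the basket at (450,380). In the top view, the tokens are at (336,222) and (339,261), the pot at (461,240), the stand at (474,317) and the basket at (187,305). I'll enlarge both views.

Run:
```python
import cv2,numpy as np,pickle
s=pickle.load(open("scene.pkl","rb"))["frame"];t=pickle.load(open("top.pkl","rb"))["frame"]
def crop(f,x,y,w,h,k):return cv2.resize(f[y:y+h,x:x+w],None,fx=k,fy=k,interpolation=cv2.INTER_CUBIC)
a=crop(s,225,165,140,150,4);b=crop(t,310,170,110,130,4) 
im=np.zeros((600,800,3),np.uint8);im[:600,:400]=a[:600,:400]*1
b=b[:520,:400];im[:520,400:800]=b
a=crop(s,225,165,140,150,4)
cv2.imwrite("pics/c1.png",cv2.hconcat([cv2.resize(s[195:315,230:360],(520,480),interpolation=3)[:, :],cv2.resize(s[110:200,235:340],(280,240),interpolation=3).repeat(1,0) if 0 else cv2.vconcat([cv2.resize(s[110:200,235:340],(280,240),interpolation=3),cv2.resize(t[170:293,280:423],(280,240),interpolation=3)])])[:,:,::-1])
# top: mech/tokens 5x, pot+stand
cv2.imwrite("pics/c2.png",cv2.hconcat([cv2.resize(t[170:300,315:415],(400,520),interpolation=3),cv2.resize(t[220:350,400:500],(400,520),interpolation=3)])[:,:,::-1])
```

```text
(no output)
```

View pics/c1.png

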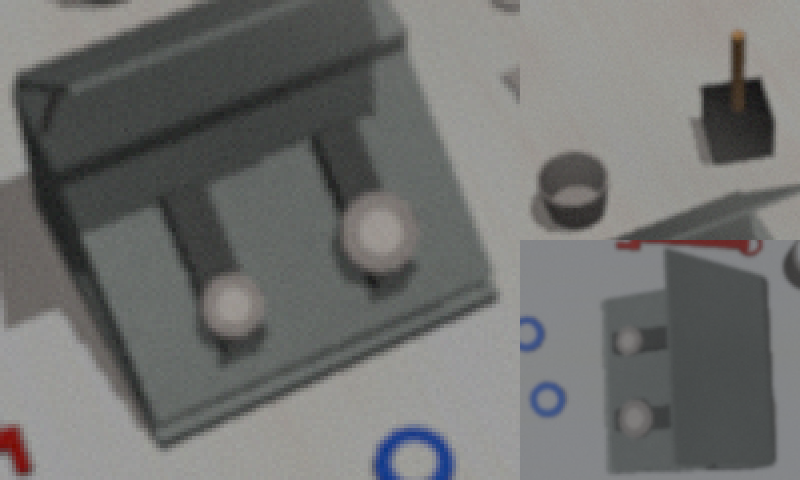

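View pics/c2.png

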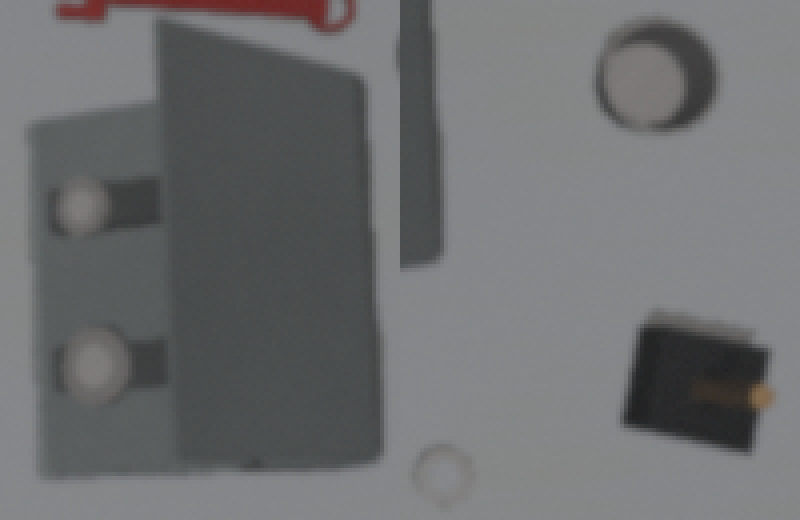

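The candidates for the oversize token are the discs at scene (324,253), top (339,261), and at scene (288,271), top (336,222). In the enlarged crop the first is clearly bigger (about 19 px against 16 px), nickel, and overhangs its rail on both sides, so it is token_big. The second is token_small. The blue rings at (304,336) and (333,311) are on the counter and aren't meant. By the frame convention, token_big is on the right (-y) rail.

```bash
cat > h.py <<'E'
import numpy as np,pickle,cv2
from scipy.optimize import least_squares
from scipy.spatial.transform import Rotation as Ro
C={n:pickle.load(open(n+".pkl","rb")) for n in("scene","top")}
def proj(n,X):
    c=C[n];f=240/np.tan(np.radians(c["vertical_fov"]/2));p=c["R"]@np.asarray(X)+c["t"]
    return np.array([c["cx"],c["cy"]])+f*p[:2]/p[2]
def tri(obs,z=None):
    r=lambda X:np.concatenate([proj(n,X)-p for n,p in obs])
    s=least_squares(r,[.5,0,.05]);return s.x,np.abs(s.fun).max()
def onz(n,p,z):
    return np.r_[least_squares(lambda X:proj(n,[*X,z])-p,[.5,0]).x,z]
E
cat > fit.py <<'E'
from h import *
S="scene";T="top"
M=[(T,(-90,105,23),(322,201.25)),(T,(-90,-105,23),(325,289.5)),
(T,(-28,103,252),(355,175)),(T,(-28,-103,252),(359.5,285)),(T,(84,103,124),(406,189)),(T,(84,-103,124),(410.5,284.5)),
(T,(-56.4,-45,70.9),(338.25,261.5)),(S,(-56.4,-45,70.9),(324.75,253.25)),(T,(-58.9,45,69.2),(335,221.75)),(S,(-58.9,45,69.2),(288,271)),
(S,(-90,105,23),(269,303)),(S,(-90,-105,23),(352.5,265.5))]
def W(p,X):
    a=p[2];x,y,z=np.array(X)/1e3
    return np.array([p[0]+x*np.cos(a)-y*np.sin(a),p[1]+x*np.sin(a)+y*np.cos(a),z])
r=lambda p:np.concatenate([proj(n,W(p,X))-u for n,X,u in M])
s=least_squares(r,[.5,0,-1.57],loss="soft_l1");print(s.x,r(s.x).reshape(-1,2).round(1).tolist())
print("lane_right",W(s.x,(-53,-45,66)))
print("big tri (top centre)",tri([(T,(338.25,261.5)),(S,(324.75,253.25))]),W(s.x,(-56.4,-45,70.9)))
print("small",tri([(T,(335,221.75)),(S,(288,271))]))
print("pot",tri([(T,(464.5,238.5)),(S,(254.5,177.1))]),onz(T,(464.5,238.5),.045),onz(S,(254.5,177.1),.045))
print("sticktop",tri([(T,(490.5,319.25)),(S,(316.7,122.4))]),onz(T,(490.5,319.25),.138),onz(S,(316.7,122.4),.138),"exit",onz(T,(473.3,316.3),.05))
for u in [(157,262),(217,262),(215,348),(157,348),(187,305)]:print("bT",onz(T,u,.003))
for u in [(387,358),(462,335),(503,400),(425,432),(445,385)]:print("bS",onz(S,u,.003))
E
python3 fit.py
```

```text
[ 0.60986506 -0.05614409 -1.55979561] [[-0.4, -1.2], [-0.2, 0.2], [-1.2, -0.4], [-0.9, 0.2], [-3.3, -0.7], [-2.5, 0.5], [0.7, 0.1], [-0.4, -2.4], [1.3, -0.1], [-0.8, -2.7], [-0.2, -1.4], [2.2, -2.0]]
lane_right [ 0.56428476 -0.00364232  0.066     ]
big tri (top centre) (array([0.56452326, 0.00138475, 0.06380259]), np.float64(0.24438981325556597)) [ 5.64247355e-01 -2.42522580e-04  7.09000000e-02]
small (array([0.65451059, 0.00623323, 0.06295372]), np.float64(0.23717845951796335))
pot (array([ 0.61173418, -0.28881398,  0.0392609 ]), np.float64(0.5317314016347154)) [ 0.61203147 -0.28776002  0.045     ] [ 0.61217469 -0.28295351  0.045     ]
sticktop (array([ 0.43324071, -0.30411926,  0.13349121]), np.float64(0.5390329356064854)) [ 0.43425003 -0.30313609  0.138     ] [ 0.43441418 -0.29888012  0.138     ] exit [ 0.43698178 -0.29575408  0.05      ]
bT [0.57863094 0.42912431 0.003     ]
bT [0.57524958 0.28630451 0.003     ]
bT [0.37526417 0.29060155 0.003     ]
bT [0.37810564 0.42587052 0.003     ]
bT [0.47576238 0.35673544 0.003     ]
bS [0.54668209 0.24993876 0.003     ]
bS [0.37953161 0.27683711 0.003     ]
bS [0.38771872 0.42510215 0.003     ]
bS [0.55749424 0.40746136 0.003     ]
bS [0.47240283 0.34955214 0.003     ]
```

Move calls only allow a twist about the tool's z, so I'll first raise the tool and square it to the world axes. Then I'll check whether pushing to the reach limit on the -y side tilts it.

Emit:
apply_moves(
  delta_pos=[
    [0, 0, -3],
    [0, 0, -3],
    [0, 0, -3],
    [0, 0, -3],
    [0, 0, -3],
    [0, 0, -3],
    [-5.5, 2.5, 0],
    [-5.5, 2.5, 0],
  ],
  twist=[0.186, 0.187, 0.187, 0.187, 0.187, 0.187, 0, 0],
)

```text
t: 1.1
tool_pos: [0.3094, 0.4307, 0.4231]
orientation: [2.215, 2.227, -0.001]
force: [0.7, -1.1, 0.6]
opening: 0.0933
gripper_force: 0.0
```

Emit:
apply_moves(
  delta_pos=[
    [-5.5, 2, 0],
    [-5.5, 2, 0],
    [-5.5, 2, 0],
    [-6, 1, 0],
    [-6, 0, 0],
    [-6, 0, 0],
    [-6, 0, 0],
    [-5.5, -2, 0],
  ],
  twist=[0, 0, 0, 0, 0, 0, 0, 0],
)

```text
t: 2.1
tool_pos: [0.3605, -0.0302, 0.4228]
orientation: [-2.217, -2.225, 0.001]
force: [0.6, -1.2, 0.3]
opening: 0.0933
gripper_force: 0.0
```

Emit:
apply_moves(
  delta_pos=[
    [-5, -3, 0],
    [-5, -3, 0],
    [-5, -3, 0],
    [-5, -3, 0],
    [-5, -3, 0],
    [-5, -3, 0],
    [-5, -3, 0],
    [-5, -3, 0],
  ],
  twist=[0, 0, 0, 0, 0, 0, 0, 0],
)

```text
t: 3.1
tool_pos: [0.1211, -0.4306, 0.4234]
orientation: [2.218, 2.225, 0.0]
force: [1.2, 0.4, 0.2]
opening: 0.0932
gripper_force: 0.0
```

Emit:
apply_moves(
  delta_pos=[
    [-6, -1, 0],
    [-6, -1, 0],
    [-6, -1, 0],
    [-6, -1, 0],
    [-6, -1, 0],
    [-6, -1, 0],
    [-6, -1, 0],
    [-6, -1, 0],
  ],
  twist=[0, 0, 0, 0, 0, 0, 0, 0],
)

```text
t: 4.1
tool_pos: [0.0507, -0.826, 0.4065]
orientation: [2.195, 2.205, -0.04]
force: [-0.6, -36.1, 33.2]
opening: 0.0929
gripper_force: 0.0
```

Run:
```python
from plant import robot
s=robot.read_state();print(s["q"].round(3),s["tool_pos"],s["orientation"])
```

```text
[-1.573  0.994  0.022  0.003  2.087 -1.575] [ 0.05073391 -0.82599588  0.40645788] [ 2.19547212  2.20534438 -0.03985501]
```

Emit:
apply_moves(
  delta_pos=[
    [-3, 0, 0],
    [-3, 0, 0],
    [-3, 0, 0],
    [-3, 0, 0],
    [-3, 0, 0],
    [-3, 0, 0],
  ],
  twist=[0, 0, 0, 0, 0, 0],
)

```text
t: 4.85
tool_pos: [0.0451, -0.8914, 0.368]
orientation: [2.129, 2.137, -0.164]
force: [-0.1, -0.7, 0.8]
opening: 0.0931
gripper_force: 0.0
```

Run:
```python
from plant import robot
s=robot.read_state();print(s["q"].round(3),s["tool_pos"],s["orientation"],s["force"])
```

```text
[-1.582  1.046  0.022  0.012  1.911 -1.581] [ 0.04514966 -0.89139921  0.36796639] [ 2.12851745  2.13708363 -0.16379188] [-0.11218935 -0.71705302  0.80141189]
```

The tilt builds up at the reach limit in the direction needed, so I'll continue.

Emit:
apply_moves(
  delta_pos=[
    [-5, 0, 0],
    [-6, 0, 0],
    [-6, 0, 0],
    [-6, 0, 0],
    [-6, 0, 0],
    [-6, 0, 0],
    [-6, 0, 0],
    [-6, 0, 0],
  ],
  twist=[0, 0, 0, 0, 0, 0, 0, 0],
)

```text
t: 5.85
tool_pos: [0.0334, -1.0205, 0.3712]
orientation: [1.929, 1.936, -0.473]
force: [0.8, -0.1, -0.6]
opening: 0.0931
gripper_force: 0.0
```

Run:
```python
from plant import robot
s=robot.read_state();print(s["q"].round(3),s["tool_pos"],s["orientation"],s["force"])
```

```text
[-1.601  1.088  0.022  0.036  1.531 -1.596] [ 0.03341535 -1.02048447  0.37124531] [ 1.92945008  1.93562091 -0.47346404] [ 0.75689946 -0.10281988 -0.55075601]
```

Emit:
apply_moves(
  delta_pos=[
    [-6, 0, 0],
    [-6, 0, 0],
    [-3, 0, 0],
  ],
  twist=[0, 0, 0],
)

```text
t: 6.22
tool_pos: [0.0302, -1.0476, 0.4042]
orientation: [1.862, 1.867, -0.563]
force: [-1.0, 0.3, -0.4]
opening: 0.093
gripper_force: 0.0
```

```bash
cat >> h.py <<'E'
def st():
    from plant import robot
    s=robot.read_state();R=Ro.from_rotvec(s["orientation"]).as_matrix()
    return s,R
def to(grasp_target):
    """tool-axis shift (cm) bringing the grasp point (6 mm ahead of TCP) to a world point"""
    s,R=st();g=s["tool_pos"]+R[:,2]*.006
    return (R.T@(np.asarray(grasp_target)-g)*100).round(2)
E
python3 - <<'E'
from h import *
s,R=st();print(s["q"].round(3),s["tool_pos"].round(4));print(R.round(3))
E
```

```text
[-1.606  1.073  0.022  0.044  1.438 -1.6  ] [ 0.0302 -1.0476  0.4042]
[[ 0.005  1.     0.024]
 [ 0.82   0.01  -0.573]
 [-0.573  0.022 -0.819]]
```

Emit:
apply_moves(
  delta_pos=[
    [2, 1.5, -1.5],
    [3.7, 3, -3.4],
    [3.7, 3, -3.4],
    [3.7, 3, -3.4],
    [3.7, 3, -3.4],
    [3.7, 3, -3.4],
    [3.7, 3, -3.4],
    [3.7, 3, -3.4],
  ],
  twist=[0, 0, 0, 0, 0, 0, 0, 0],
)

```text
t: 7.22
tool_pos: [0.2398, -0.6946, 0.4581]
orientation: [1.863, 1.867, -0.561]
force: [1.1, -0.1, 0.2]
opening: 0.0933
gripper_force: 0.0
```

Emit:
apply_moves(
  delta_pos=[
    [3.7, 3, -3.4],
    [3.7, 3, -3.4],
    [5, 2, -2.9],
    [5, 2, -2.9],
    [5, 2, -2.9],
    [5, 2, -2.9],
    [5, 2, -2.9],
    [5, 2, -2.9],
  ],
  twist=[0, 0, 0, 0, 0, 0, 0, 0],
)

```text
t: 8.22
tool_pos: [0.4155, -0.2476, 0.4473]
orientation: [1.863, 1.866, -0.558]
force: [0.8, 0.3, -0.2]
opening: 0.0933
gripper_force: 0.0
```

Run:
```python
from h import *
s,R=st();print(s["q"].round(3),s["tool_pos"].round(4));print(R.round(3), to([.561,.086,.19]),to([.55,.17,.45]))
```

```text
[-0.239 -0.405  1.722 -0.581  1.621 -0.331] [ 0.4155 -0.2476  0.4473]
[[ 0.007  1.     0.026]
 [ 0.821  0.009 -0.571]
 [-0.571  0.025 -0.821]] [42.17 14.21  1.85] [ 34.21  13.85 -24.31]
```

Emit:
apply_moves(
  delta_pos=[
    [4.3, 1.8, -3],
    [4.3, 1.8, -3],
    [4.3, 1.8, -3],
    [4.3, 1.8, -3],
    [4.3, 1.8, -3],
    [4.3, 1.7, -3],
    [4.3, 1.7, -3],
    [4.3, 1.7, -3],
  ],
  twist=[0, 0, 0, 0, 0, 0, 0, 0],
)

```text
t: 9.22
tool_pos: [0.5527, 0.1732, 0.4511]
orientation: [1.864, 1.868, -0.558]
force: [0.7, -0.2, 0.5]
opening: 0.0932
gripper_force: 0.0
```

Run:
```python
from h import *
s,R=st();print(s["q"].round(3),s["tool_pos"].round(4));print(R.round(3), to([.564,.085,.19]))
```

```text
[ 0.525  0.289  1.047 -0.601  2.034  0.31 ] [0.5527 0.1732 0.4511]
[[ 0.006  1.     0.026]
 [ 0.822  0.01  -0.569]
 [-0.569  0.024 -0.822]] [ 7.62  0.41 25.9 ]
```

Emit:
apply_moves(
  delta_pos=[
    [1.5, 0.1, 5.2],
    [1.5, 0.1, 5.2],
    [1.6, 0.1, 5.2],
    [1.5, 0.1, 5.2],
    [1.5, 0, 5.1],
    [0, 0, 0],
  ],
  twist=[0, 0, 0, 0, 0, 0],
  gripper=6.6,
)

```text
t: 9.98
tool_pos: [0.5603, 0.0844, 0.1905]
orientation: [1.865, 1.87, -0.571]
force: [-0.8, 0.2, 1.4]
opening: 0.0658
gripper_force: 0.0
```

Run:
```python
from h import *
from plant import robot
s,R=st();print(s["q"].round(3),s["tool_pos"].round(4),s["opening"])
tip=s["tool_pos"]+R[:,2]*.025
for k in(-1,1):
  p=tip+k*R[:,1]*s["opening"]/2
  print(p.round(4),proj("scene",p),proj("top",p))
S=robot.read_camera("scene")["frame"];T=robot.read_camera("top")["frame"]
cv2.imwrite("pics/d1.png",cv2.hconcat([cv2.resize(S[190:310,240:350],(440,480),interpolation=3),cv2.resize(T[190:300,290:372],(358,480),interpolation=3)])[:,:,::-1])
```

```text
[ 0.394  0.274  1.542 -0.564  1.57   0.463] [0.5603 0.0844 0.1905] 0.06578096575051842
[0.5278 0.0699 0.1695] [357.99162759 243.40419982] [305.7624015  276.76766505]
[0.5936 0.0704 0.1705] [328.23727748 255.91330043] [304.84900401 244.05826907]
```

View pics/d1.png

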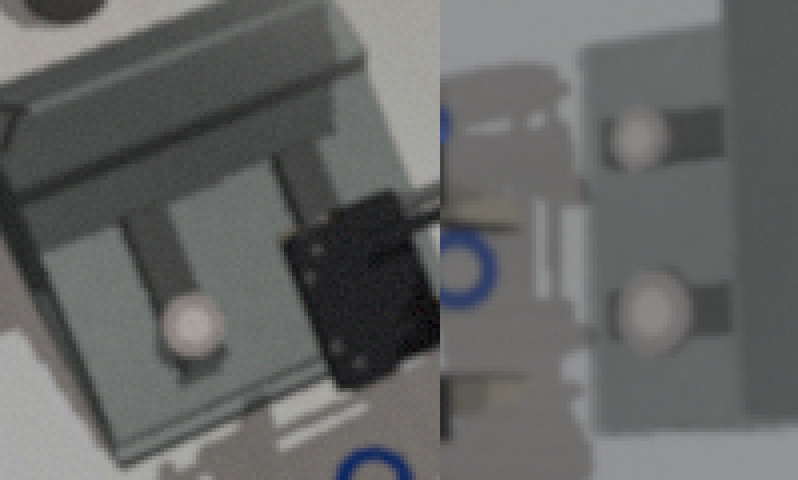

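The crop shows the fingers just down-slope of the big token, straddling it in y, with token_big at top (338,262). The gripper's predicted top-view pixels match within about 1 px, so I trust the top camera.

Run:
```python
from h import *
p=onz("top",(338.25,261.5),.0709);n=np.array([-.006,.574,.819]);print(p)
p[0]-=.0015
print(to(p-.003*n+.007*n),to(p-.003*n+.047*n))
```

```text
[0.56444514 0.00125805 0.0709    ]
[ 0.15 -0.42 14.15] [ 0.16 -0.35 10.15]
```

Emit:
apply_moves(
  delta_pos=[
    [0, -0.2, 4],
    [0, -0.2, 4],
    [0.1, 0, 2],
    [0, 0, 1.2],
    [0, 0, 1],
    [0, 0, 1],
    [0, 0, 0.9],
    [0, 0, 0],
  ],
  twist=[0, 0, 0, 0, 0, 0, 0, 0],
)

```text
t: 11.08
tool_pos: [0.5617, 0.006, 0.0772]
orientation: [1.865, 1.869, -0.562]
force: [-0.1, 0.1, 0.4]
opening: 0.0657
gripper_force: 0.0
```

Emit:
apply_moves(
  delta_pos=[
    [0, 0, 0],
    [0, 0, 0],
    [0, 0, 0],
    [0, 0, 0],
    [0, 0, 0],
  ],
  twist=[0, 0, 0, 0, 0],
  gripper=3.4,
  squeeze=20,
)

```text
t: 11.7
tool_pos: [0.5626, 0.0066, 0.0784]
orientation: [1.864, 1.868, -0.56]
force: [1.4, 0.4, 4.0]
opening: 0.0433
gripper_force: 20.0
```

Emit:
apply_moves(
  delta_pos=[
    [0, 0, -0.6],
    [0, 0, -1.5],
    [0, 0, -3],
    [0, 0, -5],
    [0, 0, -5],
    [0, 0, -2],
  ],
  twist=[0, 0, 0, 0, 0, 0],
)

```text
t: 12.45
tool_pos: [0.5591, 0.1063, 0.2218]
orientation: [1.864, 1.868, -0.554]
force: [-0.5, -1.0, -1.2]
opening: 0.0433
gripper_force: 20.0
```

Run:
```python
from h import *
s,R=st();print(s["tool_pos"],s["opening"],s["gripper_force"]);a=to([.475,.352,.2]);b=to([.475,.352,.085]);print(a,b,b-a)
from plant import robot
S=robot.read_camera("scene")["frame"];cv2.imwrite("pics/e1.png",cv2.resize(S[190:310,240:400],(640,480),interpolation=3)[:,:,::-1])
```

```text
[0.55912418 0.10628822 0.22177639] 0.04331825301206988 19.999918341636658
[ 21.4   -8.2  -13.01] [27.94 -8.51 -3.55] [ 6.54 -0.31  9.46]
```

View pics/e1.png

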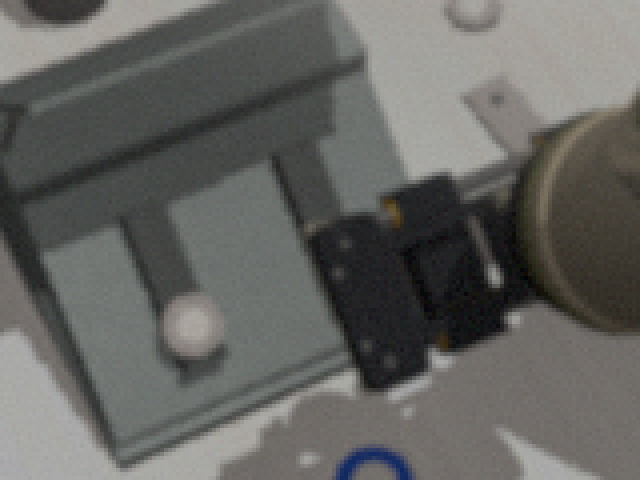

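The small token is still on its rail at (288,271). The jaws hold the big one: opening 43 mm, 20 N. Next is the basket.

Emit:
apply_moves(
  delta_pos=[
    [3, -1.2, -2],
    [4.6, -1.8, -2.8],
    [4.6, -1.8, -2.8],
    [4.6, -1.7, -2.8],
    [4.6, -1.7, -2.6],
    [2.2, -0.1, 3.2],
    [2.2, -0.1, 3.2],
    [2.1, -0.1, 3],
  ],
  twist=[0, 0, 0, 0, 0, 0, 0, 0],
)

```text
t: 13.5
tool_pos: [0.4729, 0.3515, 0.0836]
orientation: [1.863, 1.868, -0.565]
force: [0.5, 0.2, -1.0]
opening: 0.043
gripper_force: 20.0
```

Emit:
apply_moves(
  delta_pos=[
    [0, 0, 0],
    [0, 0, 0],
    [0, 0, 0],
    [0, 0, -1],
    [-1.8, 0, -3],
    [-2.8, 0, -4],
    [-2.8, 0, -4],
  ],
  twist=[0, 0, 0, 0, 0, 0, 0],
  gripper=6,
)

```text
t: 14.38
tool_pos: [0.4704, 0.361, 0.2305]
orientation: [1.865, 1.869, -0.558]
force: [0.8, 1.3, -0.6]
opening: 0.0599
gripper_force: 0.0
```

Run:
```python
from h import *
from plant import robot
s,R=st();print(s["tool_pos"],s["opening"]);print(R.round(3))
S=robot.read_camera("scene")["frame"];T=robot.read_camera("top")["frame"]
cv2.imwrite("pics/f1.png",cv2.hconcat([cv2.resize(S[300:460,360:530],(425,400),interpolation=3),cv2.resize(T[170:370,120:307],(374,400),interpolation=3)])[:,:,::-1])
```

```text
[0.470442   0.3609601  0.23051402] 0.059857593835219776
[[ 0.006  1.     0.025]
 [ 0.822  0.009 -0.569]
 [-0.569  0.024 -0.822]]
```

View pics/f1.png

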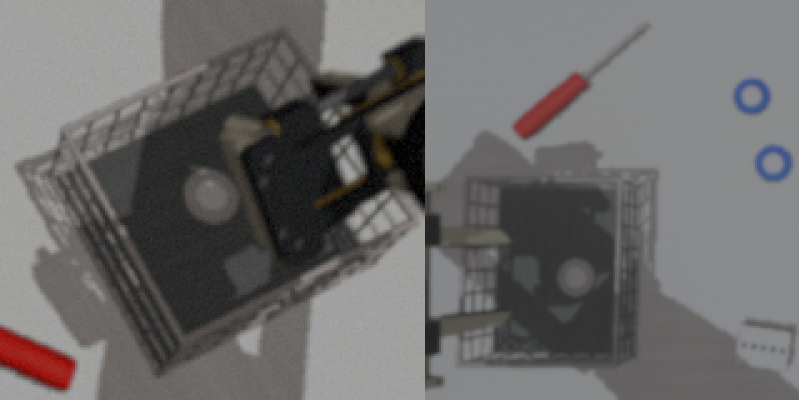

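The token lies on the basket floor, at crop (210,193) left and (575,277) right. Next is the applicator, so I'll compute the waypoints to the stand.

Run:
```python
from h import *
s,R=st();n=-R[:,2];g=np.array([.4335,-.3005,.108])
P=[s["tool_pos"]-.006*n,[.42,.2,.40],[.42,-.15,.40],g+.14*n,g+.03*n,g]
for a,b in zip(P,P[1:]):
    d=R.T@(np.array(b)-a)*100;print(d.round(2),np.linalg.norm(d).round(1))
```

```text
[-22.73  -4.88  -5.1 ] 23.8
[-28.93  -0.31  19.7 ] 35.0
[ 4.01  0.27 18.63] 19.1
[-0.  0. 11.] 11.0
[0. 0. 3.] 3.0
```

Emit:
apply_moves(
  delta_pos=[
    [-4, -1, -4],
    [-5.6, -1.3, -1.1],
    [-5.6, -1.3, 0],
    [-5.6, -1.3, 0],
    [-4.8, 0, 2.5],
    [-4.8, 0, 3],
    [-4.8, 0, 3.3],
    [-4.8, 0, 3.3],
  ],
  twist=[0, 0, 0, 0, 0, 0, 0, 0],
  gripper=5,
)

```text
t: 15.48
tool_pos: [0.4208, -0.0099, 0.3981]
orientation: [1.864, 1.868, -0.558]
force: [0.7, -0.6, 0.0]
opening: 0.0502
gripper_force: 0.0
```

Run:
```python
from h import *
s,R=st();n=-R[:,2];g=np.array([.4335,-.3005,.108]);print(s["tool_pos"])
P=[s["tool_pos"]-.006*n,[.42,-.15,.38],g+.14*n,g+.03*n,g]
for a,b in zip(P,P[1:]):
    d=R.T@(np.array(b)-a)*100;print(d.round(2),np.linalg.norm(d).round(1))
```

```text
[ 0.42077006 -0.00993913  0.3980937 ]
[-10.48  -0.26   8.86] 13.7
[ 3.14  0.53 16.95] 17.2
[ 0.  0. 11.] 11.0
[-0.  0.  3.] 3.0
```

Emit:
apply_moves(
  delta_pos=[
    [-5.2, 0, 3],
    [-5.2, 0, 3],
    [0, 0, 5.5],
    [0.8, 0.1, 5.5],
    [0.8, 0.1, 5.5],
    [0.8, 0.1, 3.2],
    [0.7, 0, 0],
    [0, 0, 0],
  ],
  twist=[0, 0, 0, 0, 0, 0, 0, 0],
)

```text
t: 16.48
tool_pos: [0.4304, -0.2144, 0.2292]
orientation: [1.864, 1.868, -0.559]
force: [0.6, -0.2, 0.2]
opening: 0.05
gripper_force: 0.0
```

Run:
```python
from h import *
s,R=st();print(s["tool_pos"],s["opening"]);print(to([.4335,-.3005,.108]))
```

```text
[ 0.43035785 -0.21435373  0.22923068] 0.05000898726698825
[-0.16 -0.06 14.27]
```

Emit:
apply_moves(
  delta_pos=[
    [-0.1, 0, 4],
    [-0.1, 0, 4],
    [0, 0, 2.5],
    [0, 0, 1.5],
    [0, 0, 1.3],
    [0, 0, 1],
    [0, 0, 0],
  ],
  twist=[0, 0, 0, 0, 0, 0, 0],
)

```text
t: 17.35
tool_pos: [0.433, -0.2982, 0.1112]
orientation: [1.865, 1.869, -0.561]
force: [0.2, 0.3, -0.4]
opening: 0.0502
gripper_force: 0.0
```

Emit:
apply_moves(
  delta_pos=[
    [0, 0, 0],
    [0, 0, 0],
    [0, 0, 0],
    [0, 0, 0],
    [0, 0, 0],
    [0, 0, 0],
  ],
  twist=[0, 0, 0, 0, 0, 0],
  gripper=0.8,
  squeeze=6,
)

```text
t: 18.1
tool_pos: [0.4332, -0.2982, 0.1116]
orientation: [1.864, 1.868, -0.561]
force: [-0.2, -0.5, 1.0]
opening: 0.0131
gripper_force: 6.0
```

Emit:
apply_moves(
  delta_pos=[
    [-0.95, 0, -1.35],
    [-0.95, 0, -1.35],
    [1.35, 0, -0.8],
    [1.45, 0, -0.55],
    [1.55, 0, -0.35],
    [1.4, 0, -0.1],
    [0.3, 0, 0],
    [0, 0, 0],
  ],
  twist=[0, 0, 0, 0, 0, 0, 0, 0],
)

```text
t: 19.1
tool_pos: [0.432, -0.2379, 0.124]
orientation: [1.864, 1.87, -0.561]
force: [0.4, 1.5, -0.4]
opening: 0.0129
gripper_force: 6.0
```

```bash
cp top.pkl top_start.pkl
python3 - <<'E'
from h import *
from plant import robot
s,R=st();print(s["tool_pos"],s["opening"],s["gripper_force"],s["force"])
g=s["tool_pos"]+.006*R[:,2]
print("grip",g,proj("scene",g),proj("top",g))
e=g+R[:,2]*.1;print("tip if aligned",e,proj("scene",e),proj("top",e))
S=robot.read_camera("scene")["frame"];T=robot.read_camera("top")["frame"]
cv2.imwrite("pics/g1.png",cv2.hconcat([cv2.resize(S[95:195,275:375],(400,400),interpolation=3),cv2.resize(T[260:360,430:530],(400,400),interpolation=3)])[:,:,::-1])
E
```

```text
[ 0.43201093 -0.23786411  0.12401237] 0.012902760839761168 6.000047028064728 [ 0.37988738  1.50635672 -0.44777061]
grip [ 0.43214907 -0.24128173  0.11908279] [328.27085521 143.23076027] [457.47141238 320.52363301]
tip if aligned [ 0.43445153 -0.29824199  0.03692302] [316.60785125 152.02430058] [472.66501925 317.18763825]
```

View pics/g1.png

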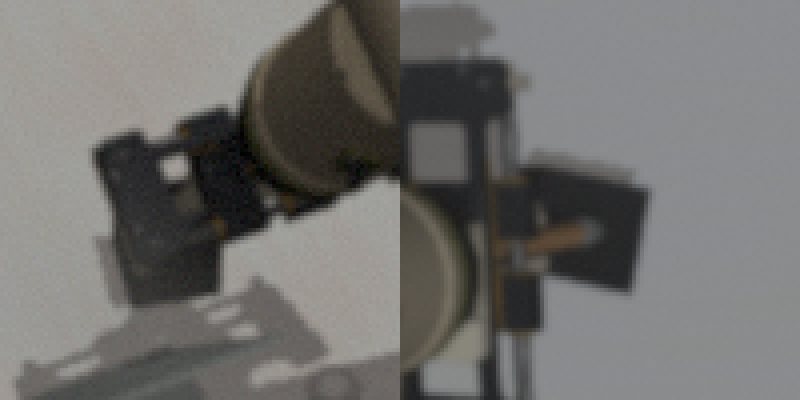

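The top crop shows the stick leaning in line with the tilted tool, with the felt head still in the stand hole at top (478,318). I'll tighten the grip, draw it out along its axis and carry it over the pot.

Emit:
apply_moves(
  delta_pos=[
    [0, 0, 0],
    [0, 0, 0],
    [0, 0, -2],
    [0, 0, -3],
    [0, 0, -3.5],
    [0, 0, -1],
  ],
  twist=[0, 0, 0, 0, 0, 0],
  squeeze=25,
)

```text
t: 19.95
tool_pos: [0.4313, -0.184, 0.2051]
orientation: [1.863, 1.866, -0.557]
force: [0.6, -1.5, -0.9]
opening: 0.0124
gripper_force: 25.0
```

Run:
```python
from h import *
s,R=st();n=-R[:,2];print(s["tool_pos"],s["opening"],s["gripper_force"])
print(to(np.array([.6105,-.297,.09])+.1*n))
```

```text
[ 0.43132034 -0.18395101  0.20510625] 0.01244179586655561 24.999922513961792
[-2.59 17.49  5.79]
```

Emit:
apply_moves(
  delta_pos=[
    [0, 3, 0],
    [0, 5, 0],
    [0, 5, 0],
    [-1.3, 3, 2],
    [-1.3, 1.5, 2],
    [0, 0, 1.8],
    [0, 0, 0],
  ],
  twist=[0, 0, 0, 0, 0, 0, 0],
)

```text
t: 20.82
tool_pos: [0.6039, -0.2375, 0.1708]
orientation: [1.867, 1.87, -0.565]
force: [-0.5, 0.5, -0.4]
opening: 0.0125
gripper_force: 25.0
```

Run:
```python
from h import *
from plant import robot
s,R=st();print(s["tool_pos"],s["opening"],s["gripper_force"],s["force"])
g=s["tool_pos"]+.006*R[:,2]
print("grip",g,proj("scene",g),proj("top",g))
e=g+R[:,2]*.1;print("tip if aligned",e,proj("scene",e),proj("top",e))
S=robot.read_camera("scene")["frame"];T=robot.read_camera("top")["frame"]
cv2.imwrite("pics/i1.png",cv2.hconcat([cv2.resize(S[125:205,215:295],(400,400),interpolation=3),cv2.resize(T[190:270,420:500],(400,400),interpolation=3)])[:,:,::-1])
```

```text
[ 0.60394048 -0.23754235  0.17082694] 0.012466599161139612 25.000083446502686 [-0.51500087  0.49839368 -0.41431163]
grip [ 0.60405403 -0.24095945  0.16589636] [260.04810393 152.74569836] [459.01345362 235.46491031]
tip if aligned [ 0.60594652 -0.29791104  0.08372012] [252.98504513 161.35595989] [474.49025611 238.92486514]
```

View pics/i1.png

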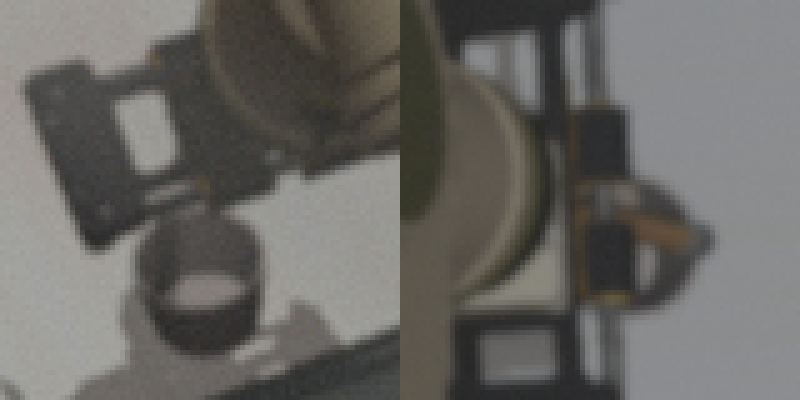

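The top crop shows the felt end at px (481.6,238.2), a bit further out than an exactly tool-aligned stick, so I'll solve for the lean.

```bash
cat >> h.py <<'E'
def tipvec(th,R,L=.1):  # world vector grip->tip, lean th about tool y
    a=th-np.arctan2(-R[1,2],-R[2,2]); return L*(R[:,2]*np.cos(a)-R[:,0]*np.sin(a))
E
python3 - <<'E'
from h import *
s,R=st();g=s["tool_pos"]+.006*R[:,2]
for L in(.095,.1,.105):
  for th in (38,41,44,47):
    e=g+tipvec(np.radians(th),R,L);print(L,th,e.round(4),proj("top",e).round(1))
E
```

```text
0.095 38 [ 0.6074 -0.2987  0.0935] [476.2 237.7]
0.095 41 [ 0.6074 -0.3025  0.0966] [478.5 237.5]
0.095 44 [ 0.6074 -0.3062  0.1   ] [480.7 237.2]
0.095 47 [ 0.6073 -0.3096  0.1036] [482.8 237. ]
0.1 38 [ 0.6076 -0.3017  0.0895] [477.  237.8]
0.1 41 [ 0.6075 -0.3058  0.0929] [479.4 237.6]
0.1 44 [ 0.6075 -0.3096  0.0964] [481.7 237.4]
0.1 47 [ 0.6074 -0.3133  0.1001] [484.  237.1]
0.105 38 [ 0.6077 -0.3048  0.0856] [477.9 238. ]
0.105 41 [ 0.6076 -0.309   0.0891] [480.3 237.7]
0.105 44 [ 0.6076 -0.3131  0.0928] [482.8 237.5]
0.105 47 [ 0.6075 -0.317   0.0967] [485.2 237.2]
```

Emit:
apply_moves(
  delta_pos=[
    [1.1, 0.05, 1.3],
    [1.1, 0.05, 1.3],
    [1.1, 0, 1.3],
    [0.8, 0, 0.95],
    [0.6, 0, 0.7],
    [0.4, 0, 0.5],
    [0.3, 0, 0.35],
    [0, 0, 0],
  ],
  twist=[0, 0, 0, 0, 0, 0, 0, 0],
)

```text
t: 21.92
tool_pos: [0.609, -0.2292, 0.0905]
orientation: [1.864, 1.868, -0.561]
force: [-0.5, 0.4, 0.6]
opening: 0.0122
gripper_force: 25.0
```

Run:
```python
from h import *
s,R=st();g=s["tool_pos"]+.006*R[:,2];print(s["opening"],s["gripper_force"],s["force"])
e=g+tipvec(np.radians(44),R,.1);print(e)
print("rail p", [.5627,-.0015,.066])
```

```text
0.012188290307523926 24.999991357326508 [-0.54857061  0.35196809  0.59389253]
[ 0.61139207 -0.30203836  0.01365673]
rail p [0.5627, -0.0015, 0.066]
```

Emit:
apply_moves(
  delta_pos=[
    [0.15, 0, 0.25],
    [0, 0, 0],
    [-0.4, 0, -0.6],
    [-1.2, 0, -1.8],
    [-2, 0, -2.9],
    [-2.6, 0, -3.8],
    [-3, 0, -4.3],
    [-3, 0, -4.3],
  ],
  twist=[0, 0, 0, 0, 0, 0, 0, 0],
)

```text
t: 22.92
tool_pos: [0.6039, -0.2285, 0.3063]
orientation: [1.864, 1.868, -0.559]
force: [0.8, -1.1, -1.4]
opening: 0.0125
gripper_force: 25.0
```

Run:
```python
from h import *
s,R=st();n=-R[:,2];v=tipvec(np.radians(44),R);print(s["tool_pos"],s["opening"],s["force"])
lane=np.array([.563,-.0015,.066]);nb=np.array([-.006,.574,.819])
g=s["tool_pos"]-.006*n
P=[g,[.6,g[1]+.02,.42],[.57,.15,.42],lane+.1*nb-v,lane+.02*nb-v,lane-v]
for a,b in zip(P,P[1:]):
    d=R.T@(np.array(b)-a)*100;print(np.round(b,3),d.round(2),np.linalg.norm(d).round(1))
```

```text
[ 0.60394631 -0.22849339  0.30627195] 0.012540314772752041 [ 0.81339926 -1.07038578 -1.44477131]
[ 0.6   -0.212  0.42 ] [ -5.13  -0.1  -10.89] 12.0
[0.57 0.15 0.42] [ 29.71  -2.66 -20.71] 36.3
[0.56  0.125 0.22 ] [ 9.38 -1.51 17.82] 20.2
[0.56  0.079 0.154] [-0.04 -0.15  8.  ] 8.0
[0.561 0.068 0.138] [-0.01 -0.04  2.  ] 2.0
```

Emit:
apply_moves(
  delta_pos=[
    [-2.5, 0, -5.4],
    [-2.6, 0, -5.5],
    [5, -0.4, -3.4],
    [5, -0.5, -3.5],
    [5, -0.5, -3.5],
    [5, -0.4, -3.5],
    [5, -0.4, -3.5],
    [4.7, -0.4, -3.3],
  ],
  twist=[0, 0, 0, 0, 0, 0, 0, 0],
)

```text
t: 23.92
tool_pos: [0.5711, 0.1554, 0.4233]
orientation: [1.865, 1.869, -0.558]
force: [0.8, 0.0, 0.1]
opening: 0.0127
gripper_force: 25.0
```

Emit:
apply_moves(
  delta_pos=[
    [2.4, -0.4, 4.5],
    [2.4, -0.4, 4.5],
    [2.4, -0.4, 4.5],
    [2.2, -0.3, 4.3],
    [0, 0, 2.5],
    [0, 0, 2.5],
    [0, 0, 0],
  ],
  twist=[0, 0, 0, 0, 0, 0, 0],
)

```text
t: 24.8
tool_pos: [0.5621, 0.0996, 0.1798]
orientation: [1.865, 1.869, -0.564]
force: [-1.1, -0.5, -0.0]
opening: 0.0124
gripper_force: 25.0
```

Run:
```python
from h import *
from plant import robot
s,R=st();v=tipvec(np.radians(44),R);print(s["tool_pos"],s["opening"],s["force"])
g=s["tool_pos"]+.006*R[:,2];e=g+v
lane=np.array([.563,-.0015,.066]);print("tip",e,proj("top",e),proj("top",lane),(R.T@(lane-e)*100).round(2))
S=robot.read_camera("scene")["frame"];T=robot.read_camera("top")["frame"]
cv2.imwrite("pics/j1.png",cv2.hconcat([cv2.resize(S[200:300,270:370],(400,400),interpolation=3),cv2.resize(T[215:295,290:370],(400,400),interpolation=3)])[:,:,::-1])
```

```text
[0.56209542 0.09957879 0.17983529] 0.012446521014915793 [-1.06574945 -0.50172707 -0.02528091]
tip [0.56425972 0.02670116 0.10299294] [326.8043442  260.71634429] [339.44869973 262.28790372] [-0.21 -0.22  4.64]
```

View pics/j1.png

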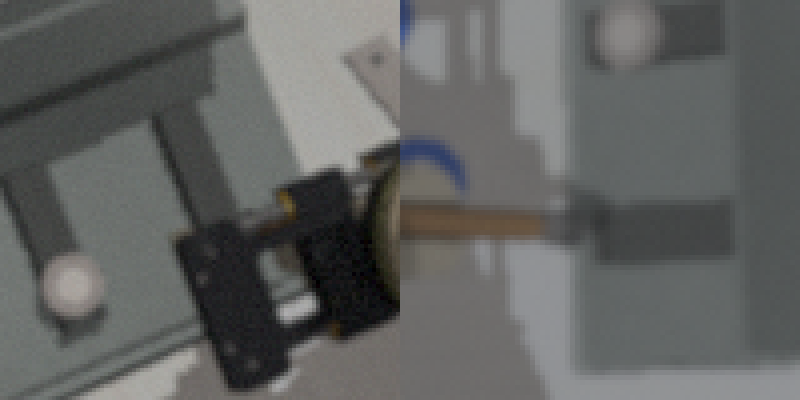

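The head is over the lower end of the bare rail, at top (327-330,259.5), with the rail centre row at 261.4. token_small is untouched. I'll lower onto the lane point.

Emit:
apply_moves(
  delta_pos=[
    [-0.1, -0.1, 1.5],
    [-0.1, -0.1, 1.2],
    [0, 0, 0.8],
    [0, 0, 0.4],
    [0, 0, 0.3],
    [0, 0, 0.2],
    [0, 0, 0],
  ],
  twist=[0, 0, 0, 0, 0, 0, 0],
)

```text
t: 25.78
tool_pos: [0.5621, 0.0738, 0.1451]
orientation: [1.864, 1.868, -0.561]
force: [-0.4, -0.2, -0.9]
opening: 0.0123
gripper_force: 25.0
```

Emit:
apply_moves(
  delta_pos=[
    [0, 0, 0.2],
    [0, 0, 0.2],
  ],
  twist=[0, 0],
)

```text
t: 26.02
tool_pos: [0.5625, 0.0718, 0.1423]
orientation: [1.864, 1.868, -0.559]
force: [-2.1, 7.0, 11.0]
opening: 0.0125
gripper_force: 25.0
```

Contact is felt along the bed normal, about 13 N. I'll hold briefly and check where the tip is.

Emit:
apply_moves(
  delta_pos=[
    [0, 0, 0],
    [0, 0, 0],
    [0, 0, 0],
  ],
  twist=[0, 0, 0],
)

```text
t: 26.4
tool_pos: [0.5624, 0.0719, 0.1424]
orientation: [1.864, 1.868, -0.559]
force: [-1.7, 3.2, 5.1]
opening: 0.0128
gripper_force: 25.0
```

Run:
```python
from h import *
s,R=st();v=tipvec(np.radians(44),R);print(s["tool_pos"],s["force"],s["opening"])
e=s["tool_pos"]+.006*R[:,2]+v;print(e,np.array([0,.819,-.574])@(e-[.563,-.0022,.066]),np.array([0,.574,.819])@(e-[.563,-.0022,.066]))
```

```text
[0.56239593 0.07186901 0.14241103] [-1.65832601  3.15802795  5.07890487] 0.01279134262242618
[ 0.56488951 -0.00099968  0.06557139] 0.0012290825270824778 0.00033794985016230155
```

Emit:
apply_moves(
  delta_pos=[
    [0, 0, -0.6],
    [0, 0, -2],
    [0, 0, -4],
    [0, 0, -4],
    [0, 0, -2],
  ],
  twist=[0, 0, 0, 0, 0],
)

```text
t: 27.02
tool_pos: [0.5599, 0.1451, 0.2483]
orientation: [1.864, 1.868, -0.555]
force: [1.0, -0.4, -0.6]
opening: 0.0126
gripper_force: 25.0
```

Run:
```python
from h import *
s,R=st();a=to([.475,.379,.25]);b=to([.475,.379,.095]);print(s["opening"],a,b-a)
```

```text
0.012566513575264067 [ 19.08  -8.24 -14.28] [ 8.82 -0.4  12.75]
```

Emit:
apply_moves(
  delta_pos=[
    [3, -1.4, -2.3],
    [4, -1.8, -3],
    [4, -1.7, -3],
    [4, -1.7, -3],
    [4.1, -1.6, -3],
    [0, 0, 0],
  ],
  twist=[0, 0, 0, 0, 0, 0],
)

```text
t: 27.78
tool_pos: [0.4729, 0.3842, 0.2505]
orientation: [1.859, 1.873, -0.561]
force: [0.2, 0.4, -0.6]
opening: 0.013
gripper_force: 25.0
```

Emit:
apply_moves(
  delta_pos=[
    [1.6, -0.1, 2.3],
    [2.2, -0.1, 3.2],
    [2.2, -0.1, 3.2],
    [1.6, -0.1, 2.3],
    [1.2, 0, 1.7],
    [0, 0, 0],
  ],
  twist=[0, 0, 0, 0, 0, 0],
)

```text
t: 28.52
tool_pos: [0.4738, 0.3795, 0.0957]
orientation: [1.863, 1.868, -0.565]
force: [-0.3, -0.9, -0.1]
opening: 0.0124
gripper_force: 25.0
```

Emit:
apply_moves(
  delta_pos=[
    [0, 0, 0],
    [0, 0, 0],
    [0, 0, 0],
    [0, 0, -1],
    [-1, 0, -2.5],
    [-2, 0, -3],
    [-2.5, 0, -4],
    [-2.5, 0, -4],
  ],
  twist=[0, 0, 0, 0, 0, 0, 0, 0],
  gripper=5,
)

```text
t: 29.52
tool_pos: [0.4701, 0.3981, 0.2641]
orientation: [1.864, 1.869, -0.56]
force: [-0.0, -0.2, 0.3]
opening: 0.0504
gripper_force: 0.0
```

Run:
```python
from h import *
from plant import robot
s,R=st();print(s["tool_pos"],s["force"],s["opening"])
S=robot.read_camera("scene")["frame"];T=robot.read_camera("top")["frame"]
cv2.imwrite("pics/k1.png",cv2.hconcat([cv2.resize(S[170:470,220:540],(426,400),interpolation=3),cv2.resize(T[140:360,120:326],(374,400),interpolation=3)])[:,:,::-1])
```

```text
[0.47008803 0.3980785  0.26414545] [-0.04575591 -0.24780825  0.3386778 ] 0.05036980806264272
```

View pics/k1.png

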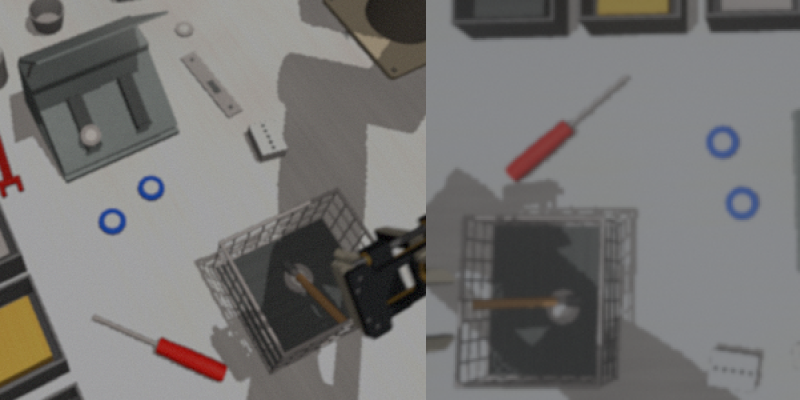

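The token and the stick are both in the basket, at crop (565,305) and (515,303). The small token is on its rail, the other lane is bare, and the bystanders haven't moved. I'll let it settle and hand in.

Emit:
apply_moves(
  delta_pos=[
    [0, 0, -2],
    [0, 0, -2],
    [0, 0, 0],
    [0, 0, 0],
  ],
  twist=[0, 0, 0, 0],
)

```text
t: 30.12
tool_pos: [0.4693, 0.4204, 0.294]
orientation: [1.864, 1.868, -0.562]
force: [0.3, -0.6, -0.3]
opening: 0.0502
gripper_force: 0.0
```

```bash
python3 -c "
from plant import robot
print(robot.close_job())"
```

```text
the job is handed in; nothing more can be done
None
```

The job is handed in at about 30 s: the oversize token is in the basket, the bare rail was dabbed with the head dipped in the pot (about 1 mm from the lane point by my estimate), the used applicator is in the basket too, and the small token is still on its rail; no verdict was returned.

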